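Find and mark the balance point of a weighted boom arm

TASK

The square steel bar on the balancing block is weighted inside, so its balance point is unknown. Gently slide it endwise, outwards over the block's bare edge, until it just tips by itself onto the catch post, and no further, then, just as gently, set the marker saddle astride it right above the edge, where it balances. Leave the bar tipped with the saddle on it, and do not disturb the other things on the bench.

Things in the scene. Friction and masses are not known exactly. Their poses are not given: they have to be found in the camera images.
- block: Fixed balancing block: dark steel, 60 mm wide (x), 140 mm long (its y, 0 to +140), flat top 70 mm above the bench, on a wooden base board 80 x 360 x 12 mm (y -210 to +150). Origin on the bench under the bare fulcrum edge (y = 0). On top two cheeks, 10 mm high, 8 mm thick, 20 mm apart (y 50 to 130), guide the bar along y. The bar starts with its middle 52 to 68 mm on the +y side.
- edge (a point): Middle of the fulcrum edge, at the height of the block's top, in the middle of the bar's track; axes as the block's. The bar is to slide towards -y. A just barely tipped bar is pressed level again by a load on the +y (block's) side of the edge.
- catch: Fixed wooden catch post, 44 mm wide, 16 mm long, centred 150 mm beyond the edge on the block's -y side; origin at its underside, 12 mm above the bench. Its top is 54 mm above the bench, 16 mm lower than the block's, with lips 12 mm high at 28 mm spacing; the bar tips by about 0.11 rad and comes to rest on it.
- bar: Loose square steel bar, 16 x 16 x 400 mm (long in its y), black end caps, 0.37 to 0.61 kg. Origin mid-underside, z up, low end after tipping is -y. Unseen weights shift its balance point up to 35 mm from its middle. A finger pressing on its end, or pads closed on it, can hold it back from tipping: back off to see. More than 15 N on it is rough. Sliding it takes 1.5 to 5 N.
- bar_end (a point): Centre of the bar's +y end face (16 x 16 mm), which stands out beyond the +y end of the block; pushed along the bar's -y, the bar slides out over the edge.
- saddle: Loose dark wooden marker saddle, 20 g: upside-down U, 31 mm wide (x), 18 mm long (y), legs 12 mm deep, 19 mm gap that straddles the bar (saddle's y along the bar, either way round); upright grip fin on top, 12 mm thick (x), 18 mm (y), 20 to 52 mm above the origin, which lies midway between the leg feet. Seated, the origin is 4 mm above the bar's underside.
- graphite: Bystander: black graphite block, 30 x 50 x 20 mm, loose.
- flask: Bystander: green glass bottle, 50 mm across, 130 mm high, loose.
- beaker: Bystander: glass cup, 70 mm across, 90 mm high, loose.
- driver: Bystander: screwdriver lying loose on the bench.
- weight: Bystander: brass knobbed weight 40 mm across, 52 mm high, loose.
- wrench: Bystander: wrench lying loose on the bench.
There are look-alikes about, which are no part of the job. Leave any purple or turquoise look-alike of the saddle alone.

How it is judged:
By the outcome, as a careful person would: the job done as asked, in the order asked, and still so for the second after the job is handed in, with the robot touching nothing.
It also fails if it takes over 72 s, if anything falls off the work surface, if the arm or the gripper's body presses on something with over 40 N, if the wrist force passes 120 N, or if a joint passes its speed limit or range.

ROBOT

A 6-joint arm with a two-finger parallel gripper is mounted at the origin on the work surface. World frame = base frame: x ahead of the robot, y to its left, z up, the work surface at z = 0. Lengths are in m, angles in degrees, forces in N, time in s.
With the tool pointing down it reaches from about 0.4 to 0.825 m from the base axis. Payload 7 kg.
Tool frame: the origin (TCP) lies midway between the tips of the shut fingers; the grasp point (between the pads) lies 19 mm behind it; z points along the fingers, y is the line along which they close (so a half turn about z gives the same grasp; the last joint's range is limited). The gripper opens to 88 mm and grips with 3 to 60 N. Pads are 19 mm wide; open, the fingers measure 130 mm over their backs; the gripper's body (78 mm by 193 mm) begins 47 mm behind the grasp point.
Start: joints at [-48.065, 20.546, 0.682, 0, -70.136, -16.507], TCP at [0.29, -0.61, 0.227] pointing down, gripper open.
Joint ranges: [-176.03, 176.03], [-82.01, 121.73], [-58.28, 71.71], [-173.87, 95.51], [-174.79, -0.11], [-173.66, 173.66]. Speed limits (degrees/s): [136.94, 136.94, 172.46, 180, 180, 180].

INTERFACE

Orientations are given as [roll, pitch, yaw] about the fixed x, y, z axes, in that order (R = Rz(yaw) Ry(pitch) Rx(roll)).
In Python, from plant import r, eyes, workorder gives the robot as it stands.
- The arm moves only by the tool step_arm, never from a script. Its argument "plan" is a list of rows, each a list of 5 numbers: the shift along the tool's x, y, z each as a share of 25 cm, from -1 to 1, then the turn about the tool's z as a share of 60 degrees, from -1 to 1, then the finger opening in mm, from 0 to 87.6. In form: [[x, y, z, turn, jaw], ...]. A call has 1 to 12 rows; each row is the pose to reach, as a shift and turn from the pose commanded when the call began, along the tool's axes at that moment; what a row does not reach only later rows make up. A row lasts 1/12 s, in which the tool goes at most 41.7 mm and 7.16 degrees, less where a joint would pass 70% of its speed; a pose out of reach is approached as far as the arm can. A call with a number of a shift or a turn outside -1 to 1 is refused whole. A call with a gripper value outside its range is refused whole. The fingers move at their own pace and stop on an object; "newtons" is the grip in N (left out, the last holds). Time passes only in rows, so rows that repeat a pose let the fingers close. It gives the time, the measured TCP pose, the force, the opening and the grip force at its end, in the units of the state.
- r.get_state(): the state, without advancing time (a new reading comes with each control period).
- eyes.capture(name): name is "side" or "top" or "wrist"; returns the picture (480x640x3 uint8, red, green, blue); there is no depth.
- eyes.camera_model(name): a dict with "fov_y" (degrees; the focal length in pixels is half the picture's height over the tangent of half this angle, whatever the lens; pixels are square), "cx", "cy" (the principal point, pixels), "world_to_cam" (4x4, takes a point from world to camera coordinates); the wrist camera has in their place "hand_eye" (4x4, takes a point from camera to tool coordinates, whose origin is the TCP and whose axes are the flange's). Camera axes: x right, y up, looking along -z (the intrinsics and any distortion apply to the point x, -y, -z); pixel columns grow to the right and rows downward; lengths in m; the calibration is good to about 2 mm. A picture is of the moment at which its call begins: read the wrist's pose just before it. camera_model takes no time and is no camera call.
- workorder.close_job(): hands the job in; it is judged then, once.
The state is a dict: "time_s": time; "joints": joint angles; "qd": joint speeds; "joint_torque": joint torques, N m; "tcp_pos": TCP position; "eef_rot": TCP orientation; "contact_force": force on the tool from outside, world axes, zero at the start; "moment": the same for the moment, N m; "gripper_width": finger opening in m; "gripper_force": force on a finger pad.
Only numpy, scipy, OpenCV 4.12 (cv2) and the standard library are available. Lean on these libraries where they do the work, as an engineer would, in place of code of your own. Each camera call takes 0.05 s, during which the arm holds its last target. There are 200 camera calls.

## Working session

There is one attempt and no reset: what is moved stays moved. The work goes in short steps, Python scripts to look and compute and a tool call to move; the robot and the scene stay as the last step left them, time stands still between calls to the robot, and variables do not carry over. Pictures are saved under pics/ and viewed, at most 10 in all, crops included, and the job is handed in when it is done.

Besides the shell and the picture viewer there is one more tool, called after "Call:" as a command line: name --pt "numbers of a row" for each row, then --argument value for the rest. step_arm: Moves the arm, as the interface text tells. Its arguments: {"type":"object","properties":{"plan":{"type":"array"},"newtons":{"type":"number"}},"required":["plan"]}

```bash
ls; mkdir -p pics; python3 - <<'E'
from plant import r, eyes, workorder
import cv2
s=r.get_state();print(s)
for n in ("side","top","wrist"):
    m=eyes.camera_model(n);print(n,m)
    cv2.imwrite(f"pics/{n}0.png",eyes.capture(n)[:,:,::-1])
E
```

```text
pics
{'time_s': 0.0, 'joints': array([-4.80650533e+01,  2.05899732e+01,  6.33101906e-01, -2.06810041e-02,
       -7.01349218e+01, -1.65080615e+01]), 'qd': array([ 2.51405532e-02, -1.21761421e-01, -1.19001639e-04,  3.24938616e-02,
       -8.15346171e-02, -3.57201623e-02]), 'joint_torque': array([ 1.26032542e-04, -5.82731152e+01,  2.93050522e+01,  6.99721053e+00,
        6.77369404e-03, -1.16172278e-04]), 'tcp_pos': array([ 0.28959606, -0.60917495,  0.22563231]), 'eef_rot': array([ 1.79906466e+02, -7.44553734e-03, -1.54580152e+02]), 'contact_force': array([-2.56341801e-04,  2.97868704e-01, -2.53119743e-01]), 'moment': array([-0.01883377,  0.01358637, -0.00401185]), 'gripper_force': 0.0, 'gripper_width': 0.0876588291396618}
side {'fov_y': 53.09658891067656, 'cx': 320.7078391281827, 'cy': 236.69894896754244, 'world_to_cam': array([[ 0.9996631 , -0.02538235,  0.0054252 , -0.55563704],
       [ 0.01520097,  0.74194491,  0.6702885 , -0.02478303],
       [-0.0210387 , -0.66998021,  0.74208078, -1.08984789],
       [ 0.        ,  0.        ,  0.        ,  1.        ]])}
top {'fov_y': 42.27965
[... 162 characters left out ...]
],
       [ 9.90030897e-01,  8.35123252e-04,  1.40847881e-01,
        -5.81769037e-01],
       [-1.40850110e-01,  7.74342419e-03,  9.90000649e-01,
        -1.54446387e+00],
       [ 0.00000000e+00,  0.00000000e+00,  0.00000000e+00,
         1.00000000e+00]])}
wrist {'fov_y': 67.68230648979996, 'cx': 318.16949599920855, 'cy': 241.74694637664223, 'hand_eye': array([[ 5.27440687e-04,  9.54182783e-01,  2.99223893e-01,
         8.07548118e-02],
       [ 9.99999635e-01, -3.01935375e-04, -7.99865796e-04,
        -2.47835156e-04],
       [-6.72871893e-04,  2.99224206e-01, -9.54182594e-01,
        -1.58211098e-01],
       [ 0.00000000e+00,  0.00000000e+00,  0.00000000e+00,
         1.00000000e+00]])}
```

View pics/top0.png

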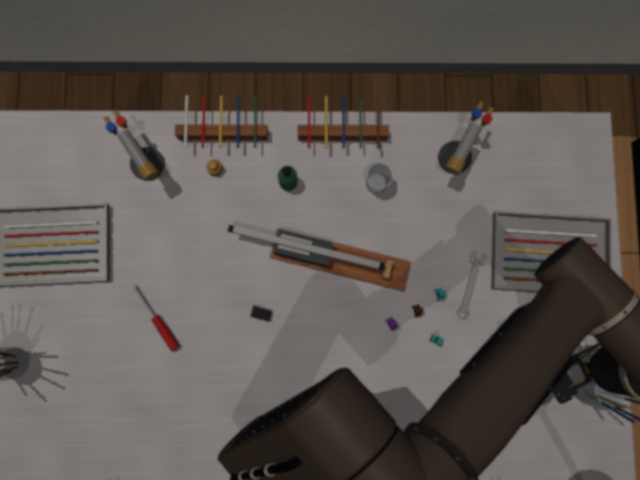

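View pics/side0.png

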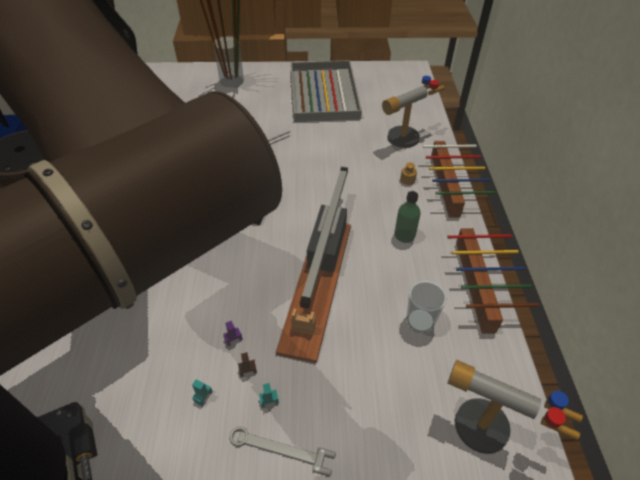

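The top view shows the bar from (230,229) to about (388,266), with the catch at (388,270). Saddle candidates in the top view: purple (392,323), turquoise (440,294) and (437,340), dark brown (418,311). The dark brown one fits "dark wooden", so I'll confirm it in an enlarged crop.

```bash
cat > h.py <<'E'
import numpy as np, cv2
from plant import r, eyes, workorder
from scipy.spatial.transform import Rotation as Ro
def tool():
    s=r.get_state(); T=np.eye(4); T[:3,:3]=Ro.from_euler('xyz',s['eef_rot'],degrees=True).as_matrix(); T[:3,3]=s['tcp_pos']; return T
def cam(n,T=None):
    m=eyes.camera_model(n); f=240/np.tan(np.radians(m['fov_y']/2))
    W=np.linalg.inv(m['world_to_cam']) if n!='wrist' else T@m['hand_eye']
    return f,m['cx'],m['cy'],W
def ray(n,p,T=None):
    f,cx,cy,W=cam(n,T); d=W[:3,:3]@np.array([(p[0]-cx)/f,-(p[1]-cy)/f,-1]); return W[:3,3],d
def onz(n,p,z,T=None):
    o,d=ray(n,p,T); return o+d*(z-o[2])/d[2]
def two(a,b):
    (o1,d1),(o2,d2)=a,b
    t=np.linalg.lstsq(np.c_[d1,-d2],o2-o1,rcond=None)[0]; p,q=o1+t[0]*d1,o2+t[1]*d2
    return (p+q)/2,np.linalg.norm(p-q)
def proj(n,P,T=None):
    f,cx,cy,W=cam(n,T); c=np.linalg.inv(W)@np.r_[P,1]; return cx+f*c[0]/-c[2],cy-f*c[1]/-c[2]
def cap(n):
    T=tool(); return eyes.capture(n)[:,:,::-1].copy(),T
E
python3 - <<'E'
from h import *
im=cv2.imread('pics/top0.png'); s=cv2.imread('pics/side0.png')
a=cv2.resize(im[210:360,220:460],None,fx=3.3,fy=3.3,interpolation=2)[:495,:792]
cv2.imwrite('pics/c1.png',a)
print(two(ray('top',(418,311)),ray('side',(247,365))))
print('bar +y end',onz('top',(231,229),.086),two(ray('top',(231,229)),ray('side',(344,169))))
print('bar -y end',onz('top',(388,266),.086))
for p in [(411,266),(405,290),(272,258)]: print('board',onz('top',p,.012))
E
```

```text
(array([ 0.41123672, -0.30967304,  0.0206664 ]), np.float64(0.004429699925639214))
bar +y end [0.60987782 0.1621167  0.086     ] (array([0.61274223, 0.16253407, 0.0841404 ]), np.float64(0.005053975488206704))
bar -y end [ 0.5176188 -0.2272178  0.086    ]
board [ 0.52537502 -0.29635745  0.012     ]
board [ 0.46320732 -0.27948354  0.012     ]
board [0.54601365 0.06395521 0.012     ]
```

View pics/c1.png

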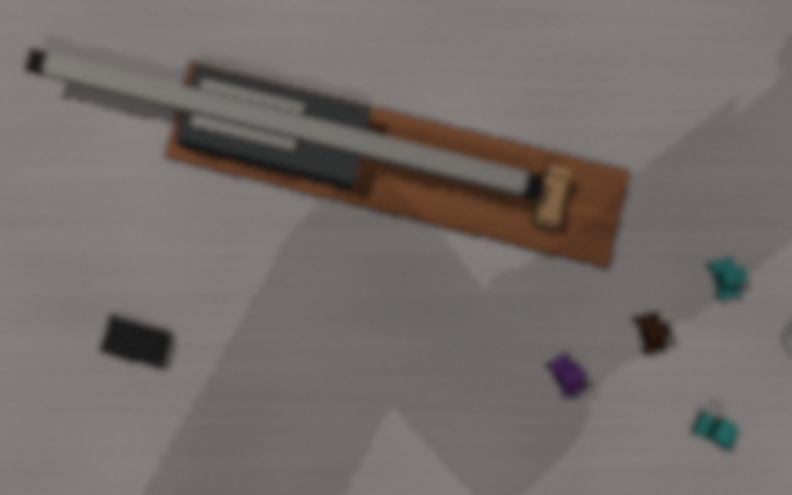

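The crop confirms it: the dark brown saddle is at crop (653,332), top pixel (418,311), between the purple and turquoise look-alikes. Next I go above the bar's +y end.

Call:
step_arm --pt "-0.88 0.81 0 0 0" --pt "-0.88 0.81 0 0 0" --pt "-0.88 0.81 0 0 0" --pt "-0.88 0.81 0 0 0" --pt "-0.88 0.81 0 0 0" --pt "-0.88 0.81 0 0 0" --pt "-0.88 0.81 0 0 0" --pt "-0.88 0.81 0 0 0"

```text
time_s: 0.82
tcp_pos: [0.4029, -0.328, 0.2269]
eef_rot: [180.0, 0.1, -154.4]
contact_force: [-0.3, -0.9, -0.2]
gripper_width: 0.0399
gripper_force: 0.0
```

Call:
step_arm --pt "-0.88 0.81 0 0 0" --pt "-0.88 0.81 0 0 0" --pt "-0.88 0.81 0 0 0" --pt "-0.88 0.81 0 0 0" --pt "-0.88 0.81 0 0 0" --pt "-0.88 0.81 0 0 0" --pt "-0.88 0.81 0 0 0" --pt "-0.88 0.81 0 0 0"

```text
time_s: 1.48
tcp_pos: [0.5152, -0.0505, 0.2265]
eef_rot: [180.0, 0.1, -154.4]
contact_force: [0.9, -0.9, 0.6]
gripper_width: 0.0008
gripper_force: 0.0
```

Call:
step_arm --pt "-0.88 0.81 0.1 -0.85 0" --pt "-0.88 0.81 0.1 -0.85 0" --pt "-0.88 0.81 0.1 -0.85 0" --pt "-0.88 0.81 0.1 -0.85 0" --pt "-0.88 0.81 0.1 -0.85 0" --pt "-0.88 0.81 0.1 -0.85 0" --pt "-0.88 0.81 0.1 -0.85 0" --pt "-0.88 0.81 0.1 -0.85 0" --pt "-0.88 0.81 0.1 -0.85 0"

```text
time_s: 2.23
tcp_pos: [0.6254, 0.225, 0.1995]
eef_rot: [179.9, -0.1, -103.4]
contact_force: [0.2, -1.3, -0.8]
gripper_width: 0.0003
gripper_force: 0.0
```

```bash
python3 - <<'E'
from h import *
im,T=cap('wrist'); cv2.imwrite('pics/w1.png',im); np.save('T1.npy',T)
t,_=cap('top'); s,_=cap('side'); cv2.imwrite('pics/t1.png',t)
cv2.imwrite('pics/s1.png',s)
v=np.zeros((480,800,3),np.uint8); v[:,:440]=cv2.resize(im,(440,330))[0:330].shape and np.pad(cv2.resize(im,(440,330)),((0,150),(0,0),(0,0)))
v[:,440:]=cv2.resize(s[120:360,200:380],(360,480))
cv2.imwrite('pics/v1.png',v)
E
```

```text
(no output)
```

View pics/v1.png

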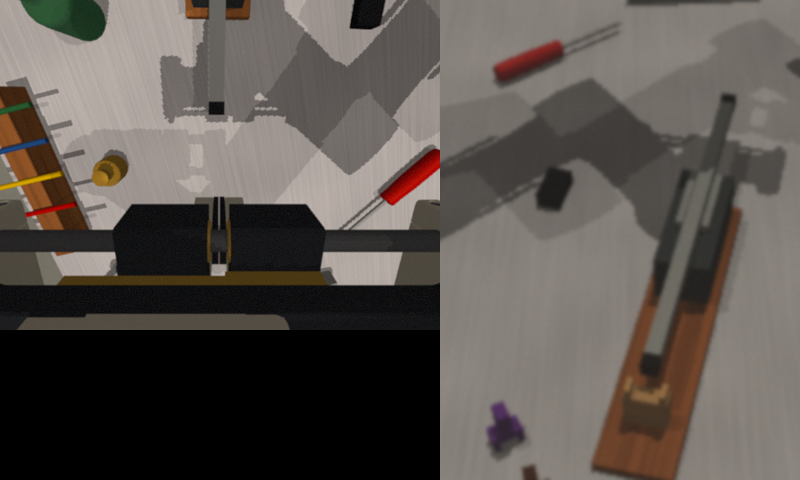

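Wrist view: the bar's +y end cap is at about (314,162) full-res, lined up straight with the tool's x axis, and the finger tips are clear of it. The side crop shows the -y cap at about (305,302) full-res, just short of the catch. Next: measure both.

```bash
cat >> h.py <<'E'
def blob(im,box,th=45):
    x0,y0,x1,y1=box; g=im[y0:y1,x0:x1].max(2); m=(g<th).astype(np.uint8)
    n,l,st,c=cv2.connectedComponentsWithStats(m)
    return [(np.round(c[i]+[x0,y0],1).tolist(),st[i,:5].tolist()) for i in range(1,n) if st[i,4]>8]
E
python3 - <<'E'
from h import *
w,t,s=[cv2.imread(f'pics/{k}1.png') for k in 'wts']; T=np.load('T1.npy')
print('w',blob(w,(290,130,340,190)),[int(x) for x in w[155,314]])
for th in (35,45,55): print(th,'t',blob(t,(370,250,400,285),th),'s',blob(s,(285,280,325,325),th))
print('t+',blob(t,(220,215,240,240)),'s+',blob(s,(325,155,360,185)))
for p in [(314,147),(314,157),(314,169)]: print(p,onz('wrist',p,.086,T))
# bar axis: edges of the bright bar in wrist rows
for y in (20,60,100,130): 
    row=w[y,285:345].astype(int).max(1); print(y,row.tolist()[::3])
E
```

```text
w [([314.4, 156.6], [14, 18, 22, 19, 392])] [16, 12, 12]
35 t [([381.6, 266.5], [10, 14, 4, 6, 15])] s [([304.9, 304.5], [17, 23, 7, 4, 17])]
45 t [([381.5, 266.7], [9, 14, 5, 6, 22])] s [([305.1, 302.3], [16, 18, 9, 10, 81])]
55 t [([381.4, 266.7], [9, 13, 5, 8, 31])] s [([305.3, 302.4], [15, 17, 11, 12, 104])]
t+ [([230.7, 228.5], [9, 11, 5, 6, 24])] s+ [([343.8, 169.0], [16, 13, 6, 3, 16])]
(314, 147) [0.61273714 0.15717743 0.086     ]
(314, 157) [0.61441499 0.16414772 0.086     ]
(314, 169) [0.61646476 0.17266307 0.086     ]
20 [132, 134, 129, 121, 120, 126, 77, 102, 107, 99, 100, 104, 103, 102, 103, 99, 100, 97, 95, 95]
60 [162, 150, 158, 154, 94, 97, 111, 100, 100, 101, 102, 101, 98, 100, 113, 121, 117, 120, 120, 120]
100 [93, 91, 93, 93, 94, 93, 115, 98, 98, 104, 101, 100, 102, 101, 121, 116, 117, 116, 116, 118]
130 [94, 92, 91, 95, 99, 90, 113, 101, 98, 102, 102, 101, 101, 102, 112, 117, 118, 115, 111, 117]
```

Call:
step_arm --pt "0 0.01 0.53 0 0" --pt "0 0.01 0.53 0 0" --pt "0 0.01 0.53 0 0" --pt "0 0.01 0.53 0 0" --pt "0.05 0.01 0.53 0 0" --pt "0.1 0.01 0.53 0 0" --pt "0.13 0.01 0.53 0 0" --pt "0.14 0.01 0.53 0 0" --pt "0.15 0.01 0.53 0 0"

```text
time_s: 3.13
tcp_pos: [0.6148, 0.1861, 0.0715]
eef_rot: [-179.9, 0.1, -103.6]
contact_force: [-0.9, 0.0, -0.7]
gripper_width: 0.0008
gripper_force: 0.0
```

Call:
step_arm --pt "0.012 0 0 0 0" --pt "0.02 0 0 0 0" --pt "0.032 0 0 0 0" --pt "0.044 0 0 0 0" --pt "0.056 0 0 0 0" --pt "0.068 0 0 0 0" --pt "0.08 0 0 0 0" --pt "0.06 0 0 0 0" --pt "0.06 0 0 0 0" --pt "0.06 0 0 0 0"

```text
time_s: 3.97
tcp_pos: [0.6096, 0.1717, 0.0684]
eef_rot: [179.9, -0.1, -103.6]
contact_force: [0.1, -0.9, -0.8]
gripper_width: 0.0008
gripper_force: 0.0
```

```bash
cat > chk.py <<'E'
from h import *
t,_=cap('top'); s,T=cap('side'); cv2.imwrite('pics/tl.png',t); cv2.imwrite('pics/sl.png',s)
st=r.get_state(); print(st['time_s'],st['tcp_pos'].round(4),st['contact_force'].round(2))
u=np.array([-.231,-.973,0]); z=np.array([0,0,1.])
def best(im,n,a,b):
    p=[proj(n,x) for x in (a,b)]; lo=np.min(p,0)-12; hi=np.max(p,0)+13
    return blob(im,[int(max(v,0)) for v in (*lo,*hi)],50)
E0=np.array([.523,-.227,.08]); a,b=E0-u*.01,E0+u*.12-z*.03
bt=best(t,'top',a,b); bs=best(s,'side',a,b); print(bt,bs)
for p,_ in bt:
    for q,_ in bs:
        P,e=two(ray('top',p),ray('side',q)); 
        if e<.012: print('cap',P.round(4),'err',round(e,4),'slid',round(float((P-E0)@u),4))
E
python3 chk.py
```

```text
4.0667 [0.6097 0.1717 0.0685] [ 0.26 -0.07 -0.31]
[([387.4, 268.6], [14, 15, 5, 6, 21])] [([302.4, 308.5], [20, 13, 10, 11, 91])]
cap [ 0.5139 -0.2266  0.0767] err 0.0036 slid 0.0017
```

Call:
step_arm --pt "0.018 0 0 0 0" --pt "0.026 0 0 0 0" --pt "0.034 0 0 0 0" --pt "0.034 0 0 0 0" --pt "0.014 0 0 0 0" --pt "0.014 0 0 0 0" --pt "0.014 0 0 0 0" --pt "0.014 0 0 0 0" --pt "0.014 0 0 0 0"

```text
time_s: 4.82
tcp_pos: [0.6093, 0.1685, 0.069]
eef_rot: [180.0, -0.0, -103.6]
contact_force: [-0.1, 0.5, 0.3]
gripper_width: 0.0007
gripper_force: 0.0
```

```bash
python3 chk.py
```

```text
4.9167 [0.6094 0.1685 0.0691] [ 0.46  0.31 -0.3 ]
[([389.4, 269.2], [16, 15, 6, 7, 26])] [([301.4, 310.7], [19, 15, 10, 11, 91])]
cap [ 0.5122 -0.2315  0.0769] err 0.0033 slid 0.0069
```

Call:
step_arm --pt "0.018 0 0 0 0" --pt "0.026 0 0 0 0" --pt "0.034 0 0 0 0" --pt "0.034 0 0 0 0" --pt "0.014 0 0 0 0" --pt "0.014 0 0 0 0" --pt "0.014 0 0 0 0" --pt "0.014 0 0 0 0" --pt "0.014 0 0 0 0"

```text
time_s: 5.67
tcp_pos: [0.6085, 0.1651, 0.069]
eef_rot: [180.0, -0.0, -103.6]
contact_force: [-0.5, -0.2, 0.1]
gripper_width: 0.0006
gripper_force: 0.0
```

```bash
python3 chk.py
```

```text
5.7667 [0.6085 0.1651 0.069 ] [ 0.57 -0.55 -0.04]
[([390.7, 269.5], [18, 16, 5, 6, 24])] [([301.0, 311.9], [18, 16, 11, 11, 91])]
cap [ 0.5114 -0.2346  0.0777] err 0.0034 slid 0.0101
```

Call:
step_arm --pt "0.018 0 0 0 0" --pt "0.026 0 0 0 0" --pt "0.034 0 0 0 0" --pt "0.034 0 0 0 0" --pt "0.014 0 0 0 0" --pt "0.014 0 0 0 0" --pt "0.014 0 0 0 0" --pt "0.014 0 0 0 0" --pt "0.014 0 0 0 0"

```text
time_s: 6.52
tcp_pos: [0.6077, 0.1617, 0.0689]
eef_rot: [180.0, -0.0, -103.6]
contact_force: [0.2, 0.0, 0.4]
gripper_width: 0.0006
gripper_force: 0.0
```

```bash
python3 chk.py
```

```text
6.6167 [0.6077 0.1617 0.069 ] [ 0.79 -0.53 -0.27]
[([391.7, 269.9], [19, 16, 4, 7, 22])] [([300.4, 313.7], [18, 18, 10, 11, 86])]
cap [ 0.5104 -0.2373  0.0759] err 0.0031 slid 0.0129
```

Call:
step_arm --pt "0.018 0 0 0 0" --pt "0.026 0 0 0 0" --pt "0.034 0 0 0 0" --pt "0.034 0 0 0 0" --pt "0.014 0 0 0 0" --pt "0.014 0 0 0 0" --pt "0.014 0 0 0 0" --pt "0.014 0 0 0 0" --pt "0.014 0 0 0 0"

```text
time_s: 7.37
tcp_pos: [0.6069, 0.1583, 0.069]
eef_rot: [180.0, -0.0, -103.6]
contact_force: [0.4, 0.1, 0.5]
gripper_width: 0.0007
gripper_force: 0.0
```

```bash
python3 chk.py
```

```text
7.4667 [0.6069 0.1583 0.069 ] [ 0.17 -0.06 -0.34]
[([393.0, 270.1], [20, 16, 5, 7, 24])] [([299.8, 315.2], [17, 19, 11, 11, 92])]
cap [ 0.5096 -0.2406  0.0761] err 0.0025 slid 0.0163
```

Call:
step_arm --pt "0.018 0 0 0 0" --pt "0.026 0 0 0 0" --pt "0.034 0 0 0 0" --pt "0.034 0 0 0 0" --pt "0.014 0 0 0 0" --pt "0.014 0 0 0 0" --pt "0.014 0 0 0 0" --pt "0.014 0 0 0 0" --pt "0.014 0 0 0 0"

```text
time_s: 8.22
tcp_pos: [0.606, 0.1549, 0.0689]
eef_rot: [180.0, -0.0, -103.6]
contact_force: [-0.4, -0.0, -0.8]
gripper_width: 0.0006
gripper_force: 0.0
```

```bash
python3 chk.py
```

```text
8.3167 [0.6061 0.1549 0.069 ] [-0.25  0.68 -0.13]
[([394.2, 270.7], [21, 16, 5, 8, 26])] [([299.2, 317.0], [16, 21, 11, 11, 95])]
cap [ 0.5084 -0.2437  0.0749] err 0.0027 slid 0.0196
```

Call:
step_arm --pt "0.018 0 0 0 0" --pt "0.026 0 0 0 0" --pt "0.034 0 0 0 0" --pt "0.034 0 0 0 0" --pt "0.014 0 0 0 0" --pt "0.014 0 0 0 0" --pt "0.014 0 0 0 0" --pt "0.014 0 0 0 0" --pt "0.014 0 0 0 0"

```text
time_s: 9.07
tcp_pos: [0.6052, 0.1515, 0.0689]
eef_rot: [180.0, -0.0, -103.6]
contact_force: [-0.4, -0.8, 0.4]
gripper_width: 0.0005
gripper_force: 0.0
```

```bash
python3 chk.py
```

```text
9.1667 [0.6053 0.1515 0.069 ] [-0.96 -0.29 -0.91]
[([395.8, 271.0], [23, 17, 5, 7, 25])] [([298.7, 318.6], [16, 22, 10, 12, 94])]
cap [ 0.5076 -0.2475  0.0756] err 0.0027 slid 0.0236
```

Call:
step_arm --pt "0.018 0 0 0 0" --pt "0.026 0 0 0 0" --pt "0.034 0 0 0 0" --pt "0.034 0 0 0 0" --pt "0.014 0 0 0 0" --pt "0.014 0 0 0 0" --pt "0.014 0 0 0 0" --pt "0.014 0 0 0 0" --pt "0.014 0 0 0 0"

```text
time_s: 9.92
tcp_pos: [0.6043, 0.1481, 0.0689]
eef_rot: [180.0, -0.0, -103.6]
contact_force: [-0.4, 0.4, -0.1]
gripper_width: 0.0003
gripper_force: 0.0
```

```bash
python3 chk.py
```

```text
10.0167 [0.6044 0.1481 0.069 ] [-0.34  0.35 -0.94]
[([397.1, 271.3], [24, 17, 5, 7, 24])] [([298.1, 320.0], [15, 24, 11, 11, 100])]
cap [ 0.5066 -0.2507  0.076 ] err 0.0024 slid 0.0269
```

Call:
step_arm --pt "0.018 0 0 0 0" --pt "0.026 0 0 0 0" --pt "0.034 0 0 0 0" --pt "0.034 0 0 0 0" --pt "0.014 0 0 0 0" --pt "0.014 0 0 0 0" --pt "0.014 0 0 0 0" --pt "0.014 0 0 0 0" --pt "0.014 0 0 0 0"

```text
time_s: 10.77
tcp_pos: [0.6035, 0.1446, 0.0689]
eef_rot: [180.0, -0.0, -103.6]
contact_force: [-0.0, -1.4, -0.4]
gripper_width: 0.0
gripper_force: 0.0
```

```bash
python3 chk.py
```

```text
10.8667 [0.6036 0.1447 0.069 ] [-0.24  0.41  0.48]
[([398.5, 272.3], [25, 18, 5, 7, 27])] [([297.5, 321.8], [15, 26, 10, 11, 97])]
cap [ 0.5049 -0.2542  0.0752] err 0.0037 slid 0.0306
```

Call:
step_arm --pt "0.018 0 0 0 0" --pt "0.026 0 0 0 0" --pt "0.034 0 0 0 0" --pt "0.034 0 0 0 0" --pt "0.014 0 0 0 0" --pt "0.014 0 0 0 0" --pt "0.014 0 0 0 0" --pt "0.014 0 0 0 0" --pt "0.014 0 0 0 0"

```text
time_s: 11.62
tcp_pos: [0.6027, 0.1413, 0.0689]
eef_rot: [180.0, -0.0, -103.6]
contact_force: [-1.0, 0.1, 0.2]
gripper_width: 0.0003
gripper_force: 0.0
```

```bash
python3 chk.py
```

```text
11.7167 [0.6028 0.1413 0.069 ] [ 0.39 -0.2   0.5 ]
[([399.9, 272.2], [27, 18, 5, 7, 25])] [([297.2, 323.1], [14, 27, 11, 12, 100])]
cap [ 0.5047 -0.2575  0.0763] err 0.0031 slid 0.0339
```

Call:
step_arm --pt "0.018 0 0 0 0" --pt "0.026 0 0 0 0" --pt "0.034 0 0 0 0" --pt "0.034 0 0 0 0" --pt "0.014 0 0 0 0" --pt "0.014 0 0 0 0" --pt "0.014 0 0 0 0" --pt "0.014 0 0 0 0" --pt "0.014 0 0 0 0"

```text
time_s: 12.47
tcp_pos: [0.6019, 0.1378, 0.0689]
eef_rot: [180.0, -0.0, -103.6]
contact_force: [-0.5, 0.2, -0.1]
gripper_width: 0.0007
gripper_force: 0.0
```

```bash
python3 chk.py
```

```text
12.5667 [0.6019 0.1379 0.069 ] [-0.09  0.41 -0.2 ]
[([401.4, 273.0], [28, 19, 5, 7, 27])] [([296.5, 324.9], [14, 29, 10, 11, 99])]
cap [ 0.5031 -0.2612  0.0761] err 0.0038 slid 0.0379
```

Call:
step_arm --pt "0.018 0 0 0 0" --pt "0.026 0 0 0 0" --pt "0.034 0 0 0 0" --pt "0.034 0 0 0 0" --pt "0.014 0 0 0 0" --pt "0.014 0 0 0 0" --pt "0.014 0 0 0 0" --pt "0.014 0 0 0 0" --pt "0.014 0 0 0 0"

```text
time_s: 13.32
tcp_pos: [0.6011, 0.1345, 0.0689]
eef_rot: [180.0, -0.0, -103.6]
contact_force: [-0.3, -0.7, -0.3]
gripper_width: 0.0004
gripper_force: 0.0
```

```bash
python3 chk.py
```

```text
13.4167 [0.6011 0.1345 0.069 ] [ 0.07  0.67 -0.32]
[([402.5, 273.3], [29, 19, 5, 7, 27])] [([295.9, 326.5], [13, 30, 11, 12, 102])]
cap [ 0.5022 -0.2641  0.0754] err 0.0034 slid 0.0409
```

Call:
step_arm --pt "0.018 0 0 0 0" --pt "0.026 0 0 0 0" --pt "0.034 0 0 0 0" --pt "0.034 0 0 0 0" --pt "0.014 0 0 0 0" --pt "0.014 0 0 0 0" --pt "0.014 0 0 0 0" --pt "0.014 0 0 0 0" --pt "0.014 0 0 0 0"

```text
time_s: 14.17
tcp_pos: [0.6002, 0.131, 0.0689]
eef_rot: [180.0, -0.0, -103.6]
contact_force: [-0.2, -0.4, -0.2]
gripper_width: 0.0002
gripper_force: 0.0
```

```bash
python3 chk.py
```

```text
14.2667 [0.6003 0.1311 0.069 ] [-0.03 -0.12 -0.78]
[([403.7, 274.1], [30, 20, 6, 7, 26])] [([295.4, 328.3], [13, 32, 10, 12, 98])]
cap [ 0.5008 -0.2671  0.0741] err 0.0044 slid 0.0442
```

Call:
step_arm --pt "0.018 0 0 0 0" --pt "0.026 0 0 0 0" --pt "0.034 0 0 0 0" --pt "0.034 0 0 0 0" --pt "0.014 0 0 0 0" --pt "0.014 0 0 0 0" --pt "0.014 0 0 0 0" --pt "0.014 0 0 0 0" --pt "0.014 0 0 0 0"

```text
time_s: 15.02
tcp_pos: [0.5994, 0.1276, 0.0689]
eef_rot: [180.0, -0.0, -103.6]
contact_force: [0.2, -0.5, 0.1]
gripper_width: 0.0007
gripper_force: 0.0
```

```bash
python3 chk.py
```

```text
15.1167 [0.5995 0.1276 0.069 ] [-0.63  0.42  0.56]
[([404.3, 275.1], [31, 21, 5, 7, 28])] [([295.2, 335.3], [12, 39, 11, 11, 85])]
cap [ 0.4999 -0.2712  0.0568] err 0.0044 slid 0.0484
```

The cap has dropped from 74 to 57 mm, so the bar is tipping. I'll back off clear and check that it settles.

Call:
step_arm --pt "-0.08 0 0 0 0" --pt "-0.16 0 0 0 0" --pt "-0.16 0 -0.2 0 0" --pt "-0.16 0 -0.4 0 0" --pt "-0.16 0 -0.6 0 0" --pt "-0.16 0 -0.6 0 40"

```text
time_s: 15.62
tcp_pos: [0.6107, 0.1685, 0.2241]
eef_rot: [-179.7, 0.2, -103.5]
contact_force: [1.0, -0.3, 0.0]
gripper_width: 0.0034
gripper_force: 0.0
```

```bash
python3 chk.py; python3 - <<'E'
from h import *
s=cv2.imread('pics/sl.png'); t=cv2.imread('pics/tl.png')
v=np.zeros((480,800,3),np.uint8); v[:,:360]=cv2.resize(s[120:360,200:380],(360,480)); v[:,360:]=cv2.resize(t[200:360,250:397+0],(440,480))
cv2.imwrite('pics/v2.png',v)
E
```

```text
15.7167 [0.6119 0.169  0.2254] [ 0.04 -0.07 -0.55]
[([404.3, 275.1], [31, 21, 5, 7, 28])] [([295.1, 335.1], [12, 39, 11, 11, 93])]
cap [ 0.4998 -0.2711  0.0574] err 0.0043 slid 0.0483
```

View pics/v2.png

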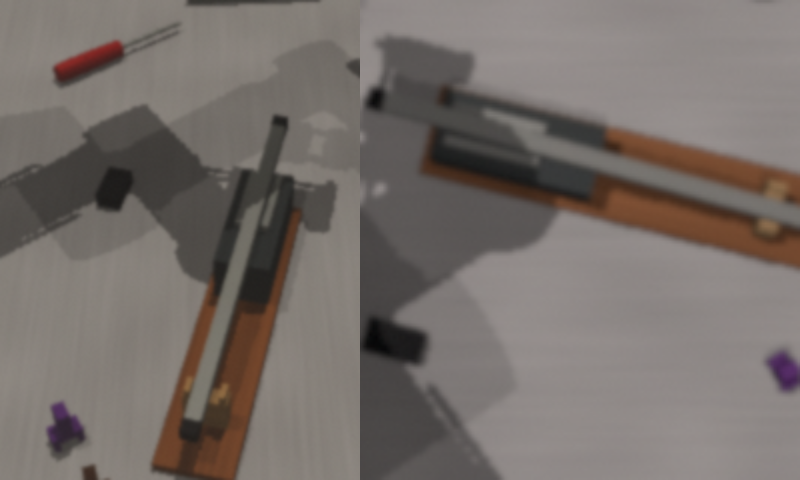

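The bar has settled, tipped, between the catch's lips (side full-res (295,335)), and the other things are untouched. Next is a look at the edge from above, on the way to the saddle.

Call:
step_arm --pt "0.76 0 0 0 40" --pt "0.76 0 0 0 40" --pt "0.76 0 0 0 40" --pt "0.76 0 0 0 40" --pt "0.76 0 0 0 40" --pt "0.76 0 0 0 40" --pt "0.76 0 0 0 40"

```text
time_s: 16.3
tcp_pos: [0.5644, -0.0185, 0.219]
eef_rot: [180.0, 0.0, -103.7]
contact_force: [1.2, 0.6, 0.2]
gripper_width: 0.0397
gripper_force: 0.0
```

```bash
python3 - <<'E'
from h import *
im,T=cap('wrist'); cv2.imwrite('pics/w2.png',im); np.save('T2.npy',T); print(T.round(4), proj('wrist',[.556,-.082,.07],T))
E
```

```text
[[-2.364e-01 -9.717e-01  0.000e+00  5.644e-01]
 [-9.717e-01  2.364e-01  1.000e-04 -1.850e-02]
 [-1.000e-04  0.000e+00 -1.000e+00  2.190e-01]
 [ 0.000e+00  0.000e+00  0.000e+00  1.000e+00]] (np.float64(310.5193121089687), np.float64(151.2716833956866))
```

View pics/w2.png

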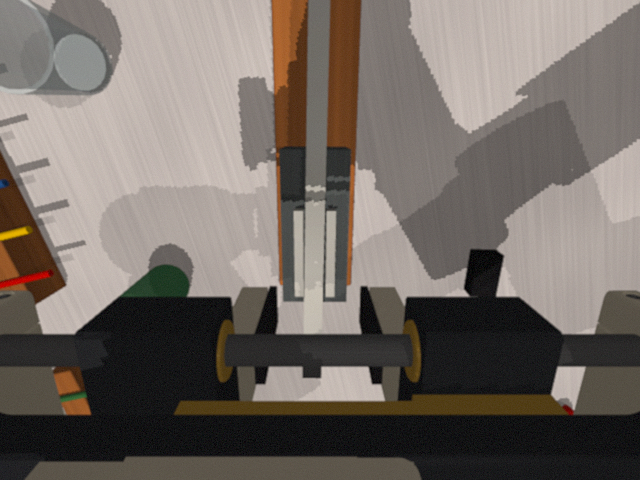

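The wrist view shows the block from about (281,148) to (349,148) at its bare edge, with the bar's centre at about column 317 there. I'll refine the edge row and compute the positions.

```bash
python3 - <<'E'
from h import *
im=cv2.imread('pics/w2.png'); T=np.load('T2.npy')
print('L',im[140:162,288:298].max(2).mean(1).round().tolist()); print('R',im[140:162,336:346].max(2).mean(1).round().tolist())
for y in (50,152,165,230): print(y,im[y,270:362:2].max(1).tolist())
for p in [(283,148),(347,148),(283,152),(347,152)]: print(p,onz('wrist',p,.07,T).round(4))
A=onz('wrist',(283,150),.07,T);B=onz('wrist',(347,150),.07,T);print('w',np.linalg.norm(A-B))
a=np.load('T1.npy')
P,e=two(ray('top',(418,310.6)),ray('side',(247,365)));print('saddle',P)
E
```

```text
L [86.0, 84.0, 84.0, 84.0, 86.0, 82.0, 60.0, 37.0, 34.0, 43.0, 46.0, 48.0, 48.0, 49.0, 48.0, 48.0, 48.0, 49.0, 48.0, 49.0, 50.0, 48.0]
R [110.0, 111.0, 110.0, 110.0, 112.0, 109.0, 86.0, 53.0, 33.0, 39.0, 45.0, 49.0, 48.0, 50.0, 48.0, 49.0, 49.0, 49.0, 50.0, 50.0, 48.0, 50.0]
50 [193, 164, 159, 173, 173, 176, 170, 170, 169, 169, 148, 139, 133, 99, 85, 85, 88, 86, 84, 111, 113, 109, 111, 113, 112, 111, 113, 111, 107, 111, 104, 101, 99, 107, 113, 107, 103, 103, 104, 108, 105, 101, 93, 97, 97, 126]
152 [131, 167, 139, 99, 91, 49, 45, 47, 46, 44, 49, 48, 49, 50, 47, 49, 39, 37, 93, 115, 116, 113, 115, 117, 115, 119, 115, 119, 84, 50, 54, 49, 50, 51, 48, 47, 46, 45, 54, 49, 64, 96, 105, 117, 124, 127]
165 [174, 178, 173, 121, 99, 52, 46, 46, 47, 50, 50, 49, 51, 50, 50, 45, 38, 41, 102, 112, 110, 115, 113, 113, 109, 113, 115, 117, 71, 53, 47, 51, 50, 52, 52, 43, 51, 53, 54, 46, 109, 156, 113, 193, 138, 122]
230 [176, 178, 176, 169, 142, 138, 80, 76, 77, 78, 80, 80, 170, 186, 184, 187, 165, 113, 173, 174, 171, 172, 171, 172, 173, 172, 171, 117, 130, 185, 182, 182, 178, 96, 75, 75, 74, 76, 76, 123, 165, 153, 194, 193, 196, 201]
(283, 148) [ 0.5776 -0.09    0.07  ]
(347, 148) [ 0.5259 -0.0774  0.07  ]
(283, 152) [ 0.5784 -0.0868  0.07  ]
(347, 152) [ 0.5266 -0.0743  0.07  ]
w 0.05328293014492123
saddle [ 0.41176715 -0.30975306  0.02104973]
```

Call:
step_arm --pt "0.96 0.32 0.1 0 40" --pt "0.96 0.32 0.1 0 40" --pt "0.96 0.32 0.1 0 40" --pt "0.96 0.32 0.1 0 40" --pt "0.96 0.32 0.1 0 40" --pt "0.96 0.32 0.1 0 40" --pt "0.96 0.32 0.1 0 40" --pt "0.96 0.32 0.1 0 40" --pt "0.96 0.32 0.1 0 40"

```text
time_s: 17.1
tcp_pos: [0.4312, -0.2321, 0.194]
eef_rot: [-180.0, 0.0, -103.6]
contact_force: [-0.2, 0.5, 0.6]
gripper_width: 0.0404
gripper_force: 0.0
```

```bash
python3 - <<'E'
from h import *
im,T=cap('wrist'); cv2.imwrite('pics/w3.png',im); np.save('T3.npy',T)
p=proj('wrist',[.4118,-.3098,.021],T); print(p)
T2=np.load('T2.npy'); print('edge',onz('wrist',(315,149.3),.07,T2),'bar at edge',onz('wrist',(316,152.5),.086,T2), proj('wrist',[.552,-.0827,.086],T2))
x,y=map(int,p); c=im[max(y-75,0):y+75,x-100:x+100]; print(max(y-75,0),x-100); cv2.imwrite('pics/w3c.png',cv2.resize(c,None,fx=4,fy=4,interpolation=cv2.INTER_CUBIC))
E
```

```text
(np.float64(319.37922237494104), np.float64(130.5556830236465))
edge [ 0.55199164 -0.08266704  0.07      ] bar at edge [ 0.55148675 -0.08087323  0.086     ] (np.float64(314.8184689094128), np.float64(150.34438239262795))
55 219
```

View pics/w3c.png

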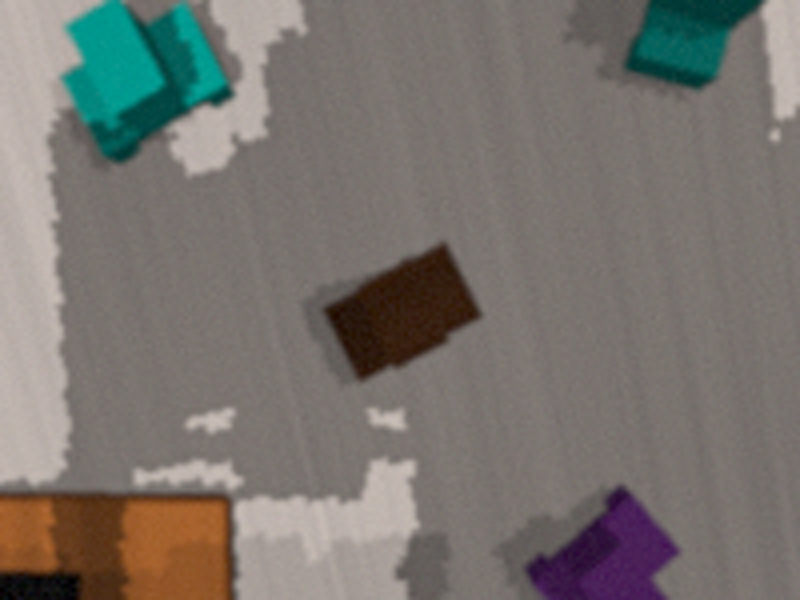

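The dark saddle is clear, at crop (402,312), i.e. full-res about (320,133), roughly 29° off the tool's y, with the look-alikes well away. Measuring it by mask.

```bash
python3 - <<'E'
from h import *
im=cv2.imread('pics/w3.png').astype(int); T=np.load('T3.npy')
b,g,rr=im[85:185,270:370].transpose(2,0,1)
m=((rr<75)&(b<35)&(rr>b+8)).astype(np.uint8)
n,l,st,c=cv2.connectedComponentsWithStats(m); i=1+st[1:,4].argmax()
rc=cv2.minAreaRect(np.argwhere(l==i)[:,::-1].astype(np.float32)); print(rc,st[i])
bx=cv2.boxPoints(rc)+[270,85]
P=[onz('wrist',p,.016,T) for p in bx]; P=np.array(P); C=P.mean(0); print('C',C, [np.linalg.norm(P[k]-P[k-1]).round(4) for k in range(4)])
e=[P[1]-P[0],P[2]-P[1]]; L=max(e,key=np.linalg.norm); L/=np.linalg.norm(L)
Lt=T[:3,:3].T@L; print('turn deg',np.degrees(np.arctan2(-Lt[0],Lt[1])), 'shift tool',T[:3,:3].T@(C-T[:3,3]))
Pi=onz('wrist',rc[0]+np.array([270,85]),.052,T);print(Pi)
E
```

```text
((49.29999542236328, 48.099998474121094), (21.019041061401367, 33.5410270690918), 63.43495178222656) [ 31  32  37  32 670]
C [ 0.41243583 -0.30758726  0.016     ] [np.float64(0.0184), np.float64(0.0297), np.float64(0.0182), np.float64(0.0301)]
turn deg -25.40170966853535 shift tool [0.07779306 0.00051237 0.17801137]
[ 0.41240126 -0.30804376  0.052     ]
```

Call:
step_arm --pt "0.311 0 0.2 -0.458 36" --pt "0.311 0 0.3 -0.458 36" --pt "0.311 0 0.3 -0.458 36" --pt "0.311 0 0.3 -0.458 36" --pt "0.311 0 0.4 -0.458 36" --pt "0.311 0 0.5 -0.458 36" --pt "0.311 0 0.6 -0.458 36" --pt "0.311 0 0.65 -0.458 36" --pt "0.311 0 0.676 -0.458 36" --pt "0.311 0 0.676 -0.458 36"

```text
time_s: 17.98
tcp_pos: [0.4125, -0.3069, 0.0236]
eef_rot: [179.9, 0.1, -76.0]
contact_force: [-0.3, 0.2, 0.1]
gripper_width: 0.0361
gripper_force: 0.0
```

Call:
step_arm --pt "0 0 0 0 5" --pt "0 0 0 0 5" --pt "0 0 0 0 5" --pt "0 0 0 0 5" --pt "0 0 0 0 5" --pt "0 0 0 0 5" --pt "0 0 0 0 5" --pt "0 0 0 0 5" --newtons 8

```text
time_s: 18.65
tcp_pos: [0.4126, -0.3084, 0.0259]
eef_rot: [-179.9, -0.0, -76.1]
contact_force: [-0.4, 2.9, 6.6]
gripper_width: 0.0121
gripper_force: 8.0
```

Call:
step_arm --pt "0 0 -0.05 0 5" --pt "0 0 -0.15 0 5" --pt "0 0 -0.3 0 5" --pt "0 0 -0.4 0 5" --pt "0 0 -0.56 0 5" --pt "0 0 -0.56 0 5" --pt "0 0 -0.56 0 5" --pt "0 0 -0.56 0 5"

```text
time_s: 19.32
tcp_pos: [0.4118, -0.308, 0.1651]
eef_rot: [-180.0, 0.0, -76.1]
contact_force: [-0.3, -0.1, -0.5]
gripper_width: 0.0115
gripper_force: 8.0
```

```bash
python3 - <<'E'
from h import *
im,T=cap('wrist'); cv2.imwrite('pics/w4.png',im); np.save('T4.npy',T); print(T.round(4).tolist(), r.get_state()['gripper_width'],r.get_state()['contact_force'])
for z in (0,-.026+.004): print(proj('wrist',(T@np.array([0,0,-z,1]))[:3],T))
cv2.imwrite('pics/w4c.png',cv2.resize(im[200:400,180:460],None,fx=2.8,fy=2.8,interpolation=2))
E
```

```text
[[0.2399, -0.9708, 0.0008, 0.4118], [-0.9708, -0.2399, 0.0002, -0.308], [-0.0, -0.0008, -1.0, 0.1651], [0.0, 0.0, 0.0, 1.0]] 0.012014963851097269 [-0.14298255  0.25302802 -1.16723636]
(np.float64(319.3003991181407), np.float64(303.5395855644464))
(np.float64(319.1716623415869), np.float64(284.9066516003247))
```

View pics/w4c.png

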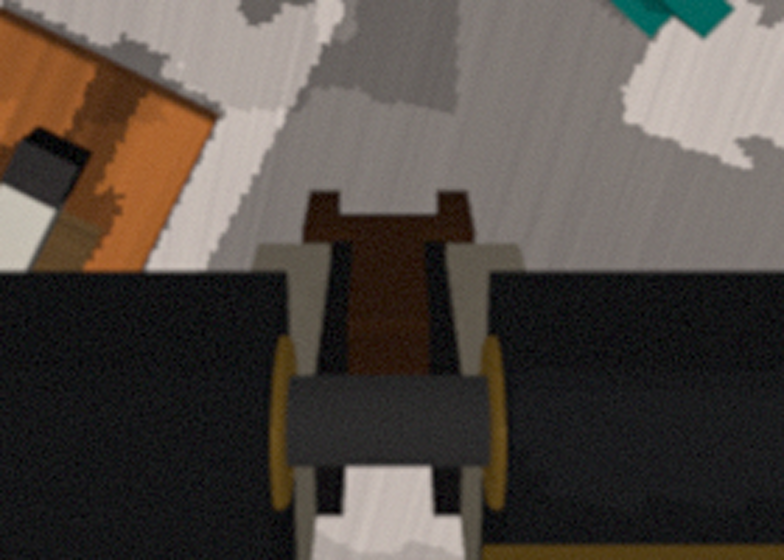

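The saddle is held square and centred (crop centre column 388, full-res 318.7). I'll go above the edge and look again.

Call:
step_arm --pt "-0.742 -0.756 0 0.47 5" --pt "-0.742 -0.756 0 0.47 5" --pt "-0.742 -0.756 0 0.47 5" --pt "-0.742 -0.756 0 0.47 5" --pt "-0.742 -0.756 0 0.47 5" --pt "-0.742 -0.756 0 0.47 5" --pt "-0.742 -0.756 0 0.47 5" --pt "-0.742 -0.756 0 0.47 5" --pt "-0.742 -0.756 0 0.47 5"

```text
time_s: 20.12
tcp_pos: [0.5508, -0.0812, 0.1631]
eef_rot: [179.8, -0.1, -104.1]
contact_force: [0.3, -0.9, 0.5]
gripper_width: 0.0118
gripper_force: 8.0
```

```bash
python3 - <<'E'
from h import *
im,T=cap('wrist'); cv2.imwrite('pics/w5.png',im); np.save('T5.npy',T); print(T[:3,3],r.get_state()['eef_rot'])
T4=np.load('T4.npy'); Ti=np.linalg.inv(T4)
o,d=ray('wrist',(318.7,268.6),T4); o=Ti[:3,:3]@o+Ti[:3,3]; d=Ti[:3,:3]@d
print('foot front in tool',o+d*(.0255-o[2])/d[2])
o,d=ray('wrist',(318.7,276.4),T4); o=Ti[:3,:3]@o+Ti[:3,3]; d=Ti[:3,:3]@d
print('roof front in tool',o+d*(.0135-o[2])/d[2])
for p in [[.552,-.0827,.07],[.551,-.0825,.086]]: print(proj('wrist',p,T))
cv2.imwrite('pics/w5c.png',cv2.resize(im[120:340,190:450],None,fx=2.7,fy=2.7,interpolation=2))
E
```

```text
[ 0.55077748 -0.08116825  0.16307639] [ 1.79820806e+02 -7.11978628e-02 -1.04216752e+02]
foot front in tool [ 0.00793203 -0.00019402  0.0255    ]
roof front in tool [ 0.0083728  -0.00021713  0.0135    ]
(np.float64(316.2601673104171), np.float64(243.22717923908073))
(np.float64(317.69488841267224), np.float64(250.12887291220153))
```

View pics/w5c.png

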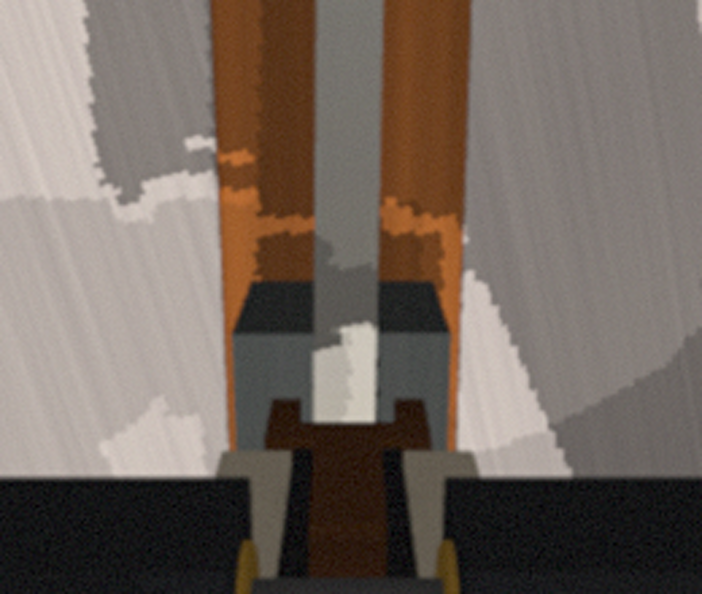

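Saddle and bar line up: saddle centre is at crop column 349, bar at 346–350, and the edge is at crop row 332, as predicted. Lowering now.

Call:
step_arm --pt "0.01 0 0.06 0.013 5" --pt "0.01 0 0.12 0.013 5" --pt "0.01 0 0.16 0.013 5" --pt "0.01 0 0.19 0.013 5" --pt "0.01 0 0.19 0.013 5" --pt "0.01 0 0.19 0.013 5" --pt "0.01 0 0.19 0.013 5"

```text
time_s: 20.75
tcp_pos: [0.5507, -0.0854, 0.1181]
eef_rot: [-180.0, 0.0, -105.1]
contact_force: [1.0, 0.4, 0.1]
gripper_width: 0.0121
gripper_force: 8.0
```

```bash
python3 - <<'E'
from h import *
im,T=cap('wrist'); cv2.imwrite('pics/w6.png',im); print(T[:3,3],r.get_state()['eef_rot'],r.get_state()['contact_force'])
print('edge px',proj('wrist',[.552,-.0827,.07],T),proj('wrist',[.551,-.0825,.086],T))
for y in range(200,285,7): print(y,im[y,270:370:2].max(1).tolist())
E
```

```text
[ 0.55066787 -0.08536087  0.11813665] [-1.79937016e+02  1.74487704e-02 -1.05076723e+02] [0.64054488 0.08430103 0.39896852]
edge px (np.float64(318.020420370302), np.float64(271.3248719309684)) (np.float64(319.76397247992514), np.float64(281.7052204709948))
200 [189, 143, 167, 155, 116, 113, 97, 88, 87, 96, 96, 92, 90, 89, 89, 98, 95, 96, 118, 116, 119, 120, 120, 120, 120, 121, 120, 120, 116, 116, 116, 119, 116, 114, 115, 121, 123, 126, 122, 121, 115, 113, 111, 115, 115, 117, 109, 107, 111, 113]
207 [99, 100, 100, 96, 92, 96, 95, 88, 91, 89, 91, 93, 87, 88, 98, 91, 90, 102, 117, 118, 119, 121, 118, 116, 119, 118, 115, 118, 118, 116, 121, 118, 101, 97, 95, 94, 96, 101, 102, 97, 96, 96, 93, 92, 99, 93, 84, 88, 86, 85]
214 [107, 128, 150, 102, 93, 89, 96, 87, 90, 93, 92, 93, 89, 89, 90, 94, 90, 99, 114, 116, 121, 116, 117, 119, 119, 119, 120, 119, 121, 118, 118, 116, 100, 93, 92, 96, 98, 104, 100, 98, 97, 95, 93, 96, 97, 95, 93, 89, 86, 98]
221 [166, 167, 167, 160, 98, 94, 96, 92, 91, 89, 93, 93, 88, 88, 93, 92, 93, 96, 95, 107, 118, 117, 111, 104, 100, 112, 121, 118, 115, 107, 105, 96, 
[... 1287 characters left out ...]
, 47, 40, 36, 40, 38, 40, 37, 37, 37, 35, 35, 27, 41, 33, 47, 131, 161, 167]
270 [106, 30, 33, 39, 38, 36, 38, 42, 34, 38, 40, 42, 45, 42, 39, 40, 37, 39, 91, 93, 90, 94, 89, 88, 91, 93, 92, 92, 94, 92, 93, 93, 50, 36, 40, 38, 41, 41, 45, 40, 42, 41, 39, 39, 39, 41, 41, 36, 128, 169]
277 [100, 72, 76, 80, 80, 79, 63, 72, 76, 74, 46, 44, 42, 42, 39, 42, 45, 42, 47, 47, 47, 46, 44, 43, 46, 48, 46, 44, 47, 47, 50, 48, 49, 45, 37, 43, 43, 43, 45, 55, 89, 82, 74, 68, 65, 72, 77, 82, 122, 178]
284 [128, 83, 78, 80, 80, 77, 80, 77, 80, 59, 49, 48, 49, 51, 47, 49, 47, 47, 51, 44, 41, 48, 44, 42, 46, 38, 47, 39, 42, 46, 42, 50, 56, 52, 47, 53, 50, 52, 51, 58, 80, 85, 78, 73, 76, 80, 81, 77, 136, 184]
```

Call:
step_arm --pt "-0.005 0 0.01 0 5" --pt "-0.005 0 0.02 0 5" --pt "-0.005 0 0.03 0 5" --pt "-0.005 0 0.04 0 5" --pt "-0.005 0 0.05 0 5" --pt "-0.005 0 0.056 0 5" --pt "-0.005 0 0.056 0 5" --pt "-0.005 0 0.056 0 5"

```text
time_s: 21.47
tcp_pos: [0.5506, -0.0839, 0.1034]
eef_rot: [180.0, -0.0, -105.1]
contact_force: [-0.5, -0.8, 0.0]
gripper_width: 0.0117
gripper_force: 8.0
```

```bash
python3 chk.py
```

```text
21.5667 [ 0.5507 -0.0839  0.1037] [0.32 0.45 0.46]
[([404.3, 275.1], [31, 21, 5, 7, 28])] [([294.8, 335.2], [12, 39, 11, 11, 93])]
cap [ 0.4995 -0.2712  0.0572] err 0.0037 slid 0.0484
```

Call:
step_arm --pt "0 0 0.003 0 5" --pt "0 0 0.006 0 5" --pt "0 0 0.006 0 5" --pt "0 0 0.006 0 5"

```text
time_s: 21.9
tcp_pos: [0.5506, -0.0839, 0.102]
eef_rot: [180.0, -0.0, -105.1]
contact_force: [0.9, 0.8, 0.4]
gripper_width: 0.0115
gripper_force: 8.0
```

Call:
step_arm --pt "0 0 0 0 14" --pt "0 0 0 0 17" --pt "0 0 0 0 20" --pt "0 0 0 0 26" --pt "0 0 0 0 30" --pt "0 0 0 0 30" --pt "0 0 0 0 30"

```text
time_s: 22.48
tcp_pos: [0.5506, -0.0839, 0.1021]
eef_rot: [180.0, -0.0, -105.1]
contact_force: [-0.8, -0.1, -0.6]
gripper_width: 0.0302
gripper_force: 0.0
```

Call:
step_arm --pt "0 0 -0.03 0 30" --pt "0 0 -0.08 0 30" --pt "0 0 -0.16 0 30" --pt "0 0 -0.28 0 30" --pt "0 0 -0.4 0 30" --pt "-0.15 0 -0.5 0 30" --pt "-0.3 0 -0.5 0 30" --pt "-0.4 0 -0.5 0 30" --pt "-0.4 0 -0.5 0 30"

```text
time_s: 23.23
tcp_pos: [0.5781, 0.0163, 0.2283]
eef_rot: [-179.9, 0.1, -104.9]
contact_force: [0.4, -0.3, -0.8]
gripper_width: 0.0301
gripper_force: 0.0
```

```bash
python3 chk.py; python3 - <<'E'
from h import *
im,T=cap('wrist'); cv2.imwrite('pics/w7.png',im); np.save('T7.npy',T)
print(proj('wrist',[.552,-.0827,.07],T)); s=cv2.imread('pics/sl.png')
p=proj('wrist',[.551,-.0825,.1],T); x,y=map(int,p); y0=max(y-80,0); print(x,y,y0)
a=cv2.resize(im[y0:y0+180,x-70:x+70],(420,540),interpolation=2); b=cv2.resize(s[180:345,270:375],(344,540),interpolation=2)
cv2.imwrite('pics/v3.png',np.hstack([a,b]))
E
```

```text
23.3333 [0.5767 0.0136 0.2274] [-0.47 -0.66 -0.14]
[([404.3, 275.1], [31, 21, 5, 7, 28])] [([295.0, 335.1], [12, 39, 11, 11, 92])]
cap [ 0.4997 -0.2711  0.0574] err 0.0041 slid 0.0483
(np.float64(317.46721971441764), np.float64(106.0744218993089))
318 103 23
```

View pics/v3.png

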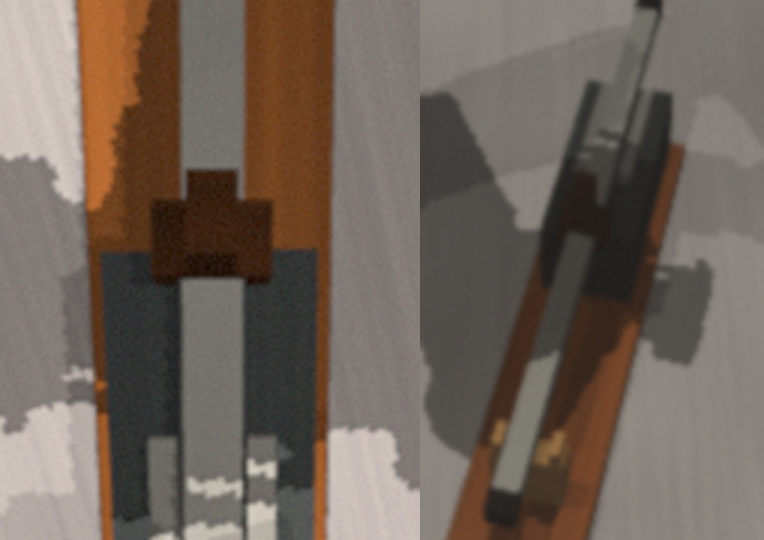

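```bash
python3 - <<'E'
from h import *
T=np.load('T7.npy'); u=np.array([-.245,-.97,0])
im=cv2.imread('pics/w7.png'); print(im[85:122,300].tolist()); print(im[98:112,290].max(1).tolist())
E0=np.array([.552,-.0827,.07])
for n,p,z in [('edge',(290,107),.07),('roof far',(318,89.7),.093),('roof near',(318,107.7),.095),('foot near',(300,117.3),.075),('fin far',(318,79.5),.125)]:
    print(n,round(float((onz('wrist',p,z,T)-E0)@u)*1000,1))
E
```

```text
[[21, 48, 84], [24, 50, 85], [25, 50, 85], [31, 53, 85], [21, 37, 68], [3, 26, 51], [5, 23, 45], [16, 30, 46], [8, 24, 40], [14, 26, 44], [13, 27, 40], [14, 26, 46], [19, 30, 47], [15, 25, 43], [13, 21, 42], [16, 25, 47], [13, 28, 48], [11, 25, 44], [6, 24, 43], [12, 26, 47], [2, 24, 46], [12, 23, 51], [19, 30, 51], [16, 30, 49], [13, 29, 50], [3, 25, 47], [14, 27, 49], [13, 27, 52], [14, 32, 54], [8, 23, 46], [15, 22, 41], [10, 18, 37], [22, 29, 36], [47, 48, 49], [49, 49, 47], [53, 52, 53], [47, 48, 47]]
[91, 87, 93, 90, 81, 86, 86, 92, 80, 57, 48, 48, 46, 52]
edge -0.4
roof far 10.3
roof near -2.6
foot near -8.7
fin far 13.4
```

The saddle sits astride the tipped bar with its centre about 1 mm from the edge. The bar is unmoved (cap still at 57 mm) and the gripper is clear.

```bash
python3 -c "
from plant import workorder
print(workorder.close_job())"
```

```text
the job is handed in; nothing more can be done
None
```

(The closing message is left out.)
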